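# Fill the table caddy

### The arm

A 6-joint arm with a two-finger parallel gripper is mounted at the origin on a cart in front of the work surface, level with it; the furniture and walls round the work are solid. World frame = base frame: x ahead of the robot, y to its left, z up, the work surface at z = 0. Lengths are in m, angles in rad, forces in N, time in s.
With the tool pointing down it reaches from about 0.325 to 1 m from the base axis. Payload 5.1 kg.
Tool frame: the origin (TCP) lies midway between the tips of the shut fingers; the grasp point (between the pads) lies behind it (ctrl.grip_depth is the y of the grasp point in the tool frame, in m); y points along the fingers, x is the direction in which the jaws open and shut, and the axes are right-handed (so a half turn about y gives the same grasp; the last joint's range is limited). The gripper opens to 85 mm and grips with 20 to 120 N. Pads are 22 mm wide; open, the fingers measure 114 mm over their backs; the gripper's body (76 mm by 85 mm) begins 54 mm behind the grasp point. The pads swing forward as they close: fully open they stand 13 mm farther back than shut.
Start: joints at [-1.328, 0.124, 1.65, -0, 1.367, -0.083], TCP at [0.208, -0.616, 0.231] pointing down, gripper open.
Joint ranges: [-2.61, 2.61], [-1.02, 2.33], [0.03, 2.71], [-1.35, 4.49], [0.32, 2.68], [-2.91, 2.91]. Speed limits (rad/s): [2.57, 2.57, 3.14, 3.14, 3.14, 3.14].

### API

Orientations are given as a rotation vector (axis times angle).
In Python, from bench import read_state, cams, ctrl gives the robot as it stands. The module is installed in compiled form; this text tells all that it offers.
- The arm moves only by the tool send_rows, never from a script. Its argument "series" is a list of rows, each an object of numbers: "dx", "dy", "dz": the shift along the world's x, y, z in cm; "rx", "ry", "rz": the turn, a rotation vector about the world's x, y, z in rad; "hand": the opening, from 0 (shut) to 1 (fully open). A call has 1 to 10 rows; each row is the pose to reach, as a shift and turn from the pose commanded when the call began; what a row does not reach only later rows make up. A row lasts 1/10 s, in which the tool goes at most 50 mm and 8.59 degrees, less where a joint would pass 70% of its speed; a pose out of reach is approached as far as the arm can. A call with a gripper value outside its range is refused whole. The fingers move at their own pace and stop on an object; "squeeze" is the grip in N (left out, the last holds). Time passes only in rows, so rows that repeat a pose let the fingers close. It gives the time, the measured TCP pose, the force and the opening at its end, in the units of the state.
- read_state(): the state, without advancing time (a new reading comes with each control period).
- cams.get_image(name): name is "scene" or "top" or "wrist"; returns the picture (420x560x3 uint8, red, green, blue); there is no depth.
- cams.get_calibration(name): a dict with "mtx" (3x3 intrinsics, pixels), "position" and "rotation" of the camera in the world. Camera axes: x right, y up, looking along -z (the intrinsics and any distortion apply to the point x, -y, -z); pixel columns grow to the right and rows downward; lengths in m; the calibration is good to about 2 mm. A picture is of the moment at which its call begins: read the wrist's pose just before it. get_calibration takes no time and is no camera call; for the wrist camera it gives the pose at the moment of the call.
- ctrl.job_done(): hands the job in, once; it reports no verdict.
The state is a dict: "time_s": time; "joint_pos": joint angles; "joint_velocities": joint speeds; "joint_torque": joint torques, N m; "position": TCP position; "eef_rot": TCP orientation; "ft_force": force on the tool from outside, world axes, zero at the start; "moment": the same for the moment, N m; "width": finger opening in m.
Only numpy, scipy, OpenCV 4.12 (cv2) and the standard library are available. Lean on these libraries where they do the work, as an engineer would, in place of code of your own. Each camera call takes 0.05 s, during which the arm holds its last target. There are 200 camera calls.

### The job

Get the wooden caddy ready for the table: stand the tall pepper mill, the salt shaker, the square-bodied spice jar and the tall square carton in it, each upright and fully down in the pocket cut to its own shape and size. The shorter wooden mill and the round spice jar stay in the kitchen: leave them standing where they are, and knock nothing over.

Things in the scene. Friction and masses are not known exactly. Their poses are not given: they have to be found in the camera images.
- caddy: Fixed wooden block 158x158 mm, top 42 mm high, brass side handles (21 mm out at +y and -y, 26 mm up). Origin: underside centre, axes along its sides. Pockets, floor 12 mm up, centres (x, y) mm: large round 74 wide (pepper mill) at (37, 37); small round 56 (shaker) at (37, -37); large square 67 (carton) at (-37, -37); small square 56 (square jar) at (-37, 37), their sides along the block's.
- pepper_mill: The taller of two dark turned-wood pepper mills, 170 mm tall with a small metal ball on top; round foot 58 mm across; slim waist; its bulging head, between 123 and 159 mm above the foot, is 49 mm across at its widest, about 141 mm up (grip here; it can swing a little in the fingers); 0.18 kg. Origin: centre of the underside, z up.
- salt_shaker: Clear salt shaker with a pierced pale dome cap, round, 44 mm across and 90 mm tall; the body's greatest width reaches up to about 70 mm, the cap above is 34 mm across; 0.10 kg. Origin: centre of the underside, z up.
- square_jar: Spice jar with a square body, 42 x 42 mm with rounded corners, and a round ochre cap 41 mm across (from 76 mm up); 96 mm tall; 0.11 kg. Origin: centre of the underside, z up; x and y along the body's flat sides.
- carton: Tall closed orange carton, square, 51 mm (x) by 53 mm (y), 136 mm tall; 0.15 kg. Origin: centre of the underside, z up; x and y along its sides.
- short_mill: The shorter of the two dark wooden mills, 150 mm tall, foot 58 mm across, otherwise like the tall one. Not wanted in the caddy. Origin: centre of the underside, z up.
- round_jar: Round spice jar with a green cap, 46 mm across, 106 mm tall. Not wanted in the caddy. Origin: centre of the underside, z up.
- microwave: The kitchen's microwave, a fixed bystander left of the work: 362 mm deep (x), 438 mm wide (y), 265 mm tall; pass well over or round its near right corner, at (-180, -216) mm in its frame. Origin: centre of its underside, front to -x. Behind the work a wall shelf overhangs the worktop's rear, 0.51 m up: keep the wrist in front of it.
Mind the look-alikes: they are no part of the job. Of the things that look like the carton, the larger one is meant.

How it is judged:
By the outcome, as a careful person would: the job done as asked, in the order asked, and still so for the second after the job is handed in, with the robot touching nothing.
It also fails if it takes over 120 s, if anything falls off the work surface, if the arm or the gripper's body presses on something with over 40 N, if the wrist force passes 120 N, or if a joint passes its speed limit or range.

## Working session

There is one attempt and no reset: what is moved stays moved. The work goes in short steps, Python scripts to look and compute and a tool call to move; the robot and the scene stay as the last step left them, time stands still between calls to the robot, and variables do not carry over. Pictures are saved under pics/ and viewed, about 12 in all and at most 16, crops included, and the job is handed in when it is done.

Besides the shell and the picture viewer there is one more tool, called after ">>>" by a JSON object that holds its "fn" and its "kwargs". send_rows: Moves the arm, as the interface text tells. Its arguments: {"type":"object","properties":{"series":{"type":"array","items":{"type":"object","properties":{"dx":{"type":"number"},"dy":{"type":"number"},"dz":{"type":"number"},"rx":{"type":"number"},"ry":{"type":"number"},"rz":{"type":"number"},"hand":{"type":"number"}}}},"squeeze":{"type":"number"}},"required":["series"]}

```bash
mkdir -p pics; cat > h.py <<'E'
import numpy as np,cv2
from bench import read_state,cams,ctrl
def grab(n,f):
    c=cams.get_calibration(n);im=cams.get_image(n);cv2.imwrite('pics/'+f+'.png',im[:,:,::-1]);np.savez('pics/'+f+'.npz',im=im,**{k:np.array(v) for k,v in c.items() if k in('mtx','position','rotation')});return im,c
def load(f):
    d=np.load('pics/'+f+'.npz');return d['im'],d
def Rm(r):
    r=np.array(r);return r if r.shape==(3,3) else cv2.Rodrigues(r.astype(float))[0]
def ray(c,u,v):
    d=np.linalg.inv(np.array(c['mtx']))@[u,v,1];d=Rm(c['rotation'])@(d*[1,-1,-1]);return np.array(c['position']),d
def at(c,u,v,z):
    p,d=ray(c,u,v);return p+d*(z-p[2])/d[2]
def proj(c,P):
    q=Rm(c['rotation']).T@(np.array(P)-np.array(c['position']));q=q*[1,-1,-1];q=np.array(c['mtx'])@q;return q[:2]/q[2]
E
python3 - <<'E'
from h import *
for n in('scene','top'):
    im,c=grab(n,n+'0');print(n,c)
print(read_state(),ctrl.grip_depth)
E
```

```text
scene {'mtx': array([[397.75899942,   0.        , 275.82601053],
       [  0.        , 397.75899942, 206.50715318],
       [  0.        ,   0.        ,   1.        ]]), 'position': array([0.21591419, 0.45640271, 0.63808827]), 'rotation': array([ 0.2643858 , -1.10548092, -2.46917569])}
top {'mtx': array([[481.50749421,   0.        , 277.09828932],
       [  0.        , 481.50749421, 210.20628629],
       [  0.        ,   0.        ,   1.        ]]), 'position': array([ 0.2016648 , -0.04327826,  1.14097355]), 'rotation': array([ 0.19573827, -0.27034665, -1.8396009 ])}
{'time_s': 0.1, 'joint_pos': array([-1.32760928e+00,  1.24490980e-01,  1.65153530e+00, -8.65136515e-06,
        1.36747724e+00, -8.26252341e-02]), 'joint_velocities': array([ 0.00033481, -0.00157511, -0.00270948,  0.00039925, -0.00045304,
       -0.00113454]), 'joint_torque': array([ 1.44555947e-04, -4.24931359e+01, -3.66655111e+01, -6.91175501e-05,
        3.98230113e-03,  9.49372719e-06]), 'position': array([ 0.20787427, -0.61528978,  0.23014412]), 'eef_rot': array([-1.34463639,  0.96695591, -0.96453652]), 'ft_force': array([0.4276369 , 0.65889783, 0.54328786]), 'moment': array([ 0.10163369,  0.00274669, -0.03376042]), 'width': 0.08553571550372108} -0.0187
```

View pics/scene0.png

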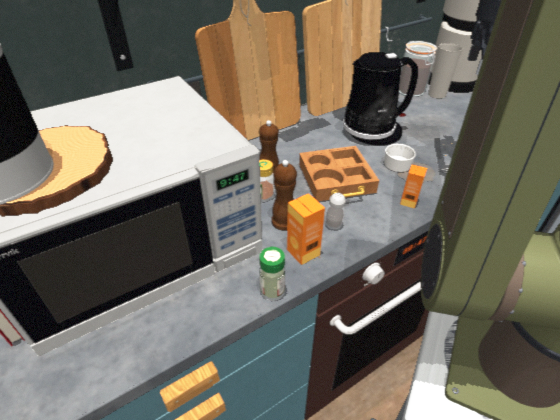

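View pics/top0.png

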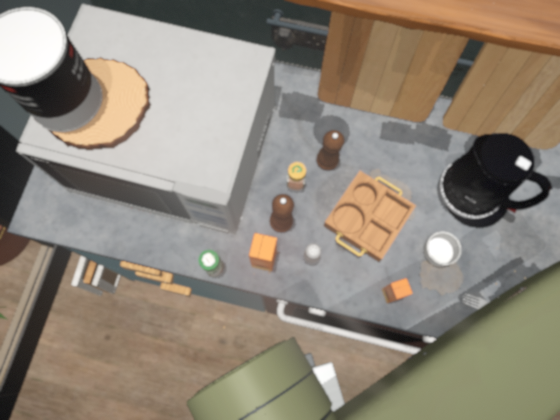

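View crops.

Scene: mills at (269,140) and (285,190), ochre-capped jar (265,175), carton (306,228), small carton look-alike (414,186), shaker (336,212), round jar (272,273), caddy (338,172). The top view shows the same things: mills (332,138) and (283,205), cartons (264,245) and (400,289).

```bash
python3 - <<'E'
from h import *
a,_=load('scene0');b,_=load('top0')
A=cv2.resize(a[110:305,235:440],None,fx=2.9,fy=2.9,interpolation=2)
cv2.imwrite('pics/c1.png',A[:,:,::-1])
B=cv2.resize(b[110:310,190:430],None,fx=3,fy=3,interpolation=2)
cv2.imwrite('pics/c2.png',B[:,:,::-1])
E
```

```text
(no output)
```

View pics/c1.png

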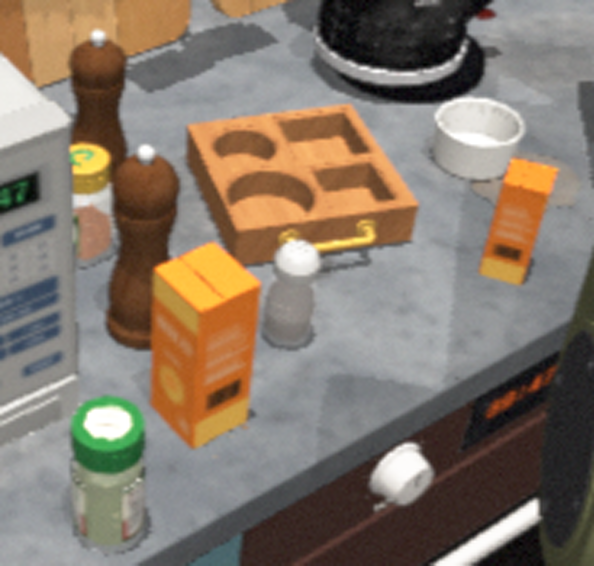

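View pics/c2.png

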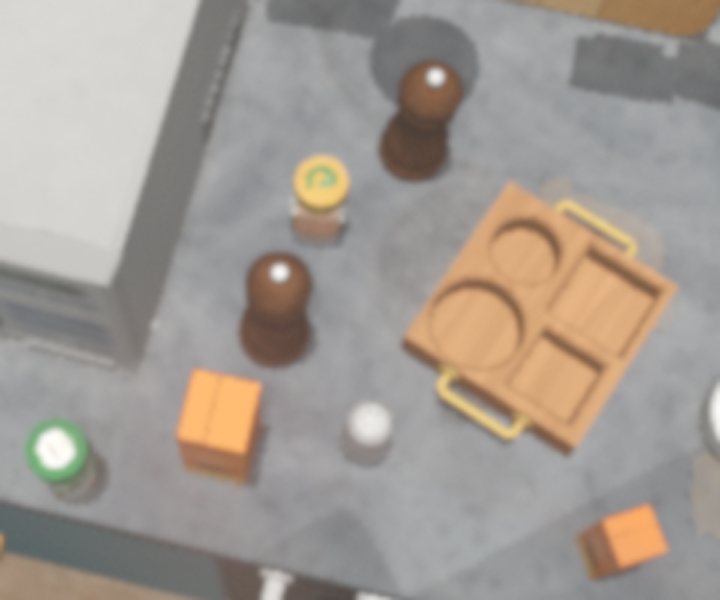

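```bash
python3 - <<'E'
from h import *
_,s=load('scene0');_,t=load('top0')
S=lambda x,y:((x+.5)/2.9-.5+235,(y+.5)/2.9-.5+110)
T=lambda x,y:((x+.5)/3-.5+190,(y+.5)/3-.5+110)
def tri(a,b):
    p,d=ray(s,*S(*a));q,e=ray(t,*T(*b));d/=np.linalg.norm(d);e/=np.linalg.norm(e)
    k=np.linalg.lstsq(np.c_[d,-e],q-p,rcond=None)[0];A,B=p+k[0]*d,q+k[1]*e
    return ((A+B)/2).round(4),round(np.linalg.norm(A-B),4)
for n,a,b in [('millN',(146,152),(280,272)),('millF',(98,38),(436,76)),('jarcap',(87,153),(321,181)),('shk',(298,254),(370,424)),('rjar',(108,420),(58,449)),
 ('caddyL',(237,234),(405,342)),('caddyT',(188,124),(512,183)),('caddyR',(347,106),(677,288)),('caddyB',(415,207),(570,452)),
 ('cart1',(153,265),(179,434)),('cart2',(211,243),(194,370)),('cart3',(258,277),(262,380)),('cart4',(197,300),(250,445))]:
    print(n,*tri(a,b))
for n,b in [('lr',(476,325)),('sr',(525,252)),('ls',(605,300)),('ss',(558,373))]: print(n,at(t,*T(*b),.042))
for n,b in [('mwcorner',(125,275)),]: print(n,at(t,*T(*b),.265))
E
```

```text
millN [ 0.4971 -0.1467  0.1653] 0.0032
millF [ 0.6195 -0.3068  0.1425] 0.0016
jarcap [ 0.5769 -0.2047  0.1025] 0.0017
shk [ 0.3895 -0.1865  0.0817] 0.0035
rjar [0.4316 0.04   0.1048] 0.0044
caddyL [ 0.4545 -0.2385  0.038 ] 0.0076
caddyT [ 0.5559 -0.3633  0.0402] 0.0046
caddyR [ 0.4355 -0.4619  0.037 ] 0.0056
caddyB [ 0.3341 -0.3334  0.0419] 0.0065
cart1 [ 0.4229 -0.0427  0.1631] 0.0393
cart2 [ 0.4296 -0.0712  0.1702] 0.0252
cart3 [ 0.4171 -0.1184  0.112 ] 0.0367
cart4 [ 0.4129 -0.0917  0.0974] 0.0368
lr [ 0.4473101  -0.29648785  0.042     ]
sr [ 0.49399012 -0.35377145  0.042     ]
ls [ 0.43824827 -0.40162787  0.042     ]
ss [ 0.39240485 -0.34567478  0.042     ]
mwcorner [ 0.49102905 -0.0412586   0.265     ]
```

```bash
python3 - <<'E'
from h import *
from scipy.spatial.transform import Rotation as R
a,s=load('scene0');b,t=load('top0')
S=lambda x,y:((x+.5)/2.9-.5+235,(y+.5)/2.9-.5+110)
T=lambda x,y:((x+.5)/3-.5+190,(y+.5)/3-.5+110)
print('carton top@.136'); 
for p in [(179,434),(194,370),(262,380),(250,445)]: print(' T',p,at(t,*T(*p),.136)[:2].round(4))
for p in [(153,265),(211,243),(258,277),(197,300)]: print(' S',p,at(s,*S(*p),.136)[:2].round(4))
for p in [(153,411),(195,445),(248,424)]: print(' Sbot',p,at(s,*S(*p),0)[:2].round(4))
print('jar: cap T',at(t,*T(321,181),.096)[:2],'S',at(s,*S(87,153),.096)[:2])
for p in [(290,233),(344,240)]: print(' Tbot',at(t,*T(*p),0)[:2].round(4))
for p in [(291,206),(347,208)]: print(' Tshoulder',at(t,*T(*p),.074)[:2].round(4))
print('shk T',at(t,*T(370,424),.085)[:2],'S',at(s,*S(298,258),.085)[:2])
print('mill T',at(t,*T(280,272),.166)[:2],'S',at(s,*S(146,152),.166)[:2])
hs=cv2.cvtColor(b,cv2.COLOR_RGB2HSV)
m=((hs[...,0]<22)&(hs[...,1]>80)&(hs[...,2]>60)).astype(np.uint8);m[:,:300]=0;m[:160]=0;m[275:]=0;m[:,430:]=0
m=cv2.morphologyEx(m,2,np.ones((5,5)))
c=max(cv2.findContours(m,0,2)[0],key=cv2.contourArea)
w=np.array([at(t,*q,.042)[:2] for q in c[:,0]],np.float32)*1000
print('caddy',cv2.minAreaRect(w))
bw=(125,366);print('mw base corner',at(t,*T(*bw),0)[:2], 'S', at(s,*S(77,400),0)[:2])
st=read_state();M=R.from_rotvec(st['eef_rot']).as_matrix();print(M.round(3))
c=cams.get_calibration('wrist');print(c);q=np.array(c['position'])-st['position'];print(M.T@q)
E
```

```text
carton top@.136
 T (179, 434) [ 0.4091 -0.0476]
 T (194, 370) [ 0.4509 -0.0702]
 T (262, 380) [ 0.4303 -0.1149]
 T (250, 445) [ 0.3875 -0.0936]
 S (153, 265) [ 0.4564 -0.0702]
 S (211, 243) [ 0.431  -0.1084]
 S (258, 277) [ 0.3896 -0.0901]
 S (197, 300) [ 0.4164 -0.0519]
 Sbot (153, 411) [ 0.451  -0.0644]
 Sbot (195, 445) [ 0.4102 -0.0485]
 Sbot (248, 424) [ 0.3836 -0.084 ]
jar: cap T [ 0.57840109 -0.20586156] S [ 0.58228614 -0.21279817]
 Tbot [ 0.5758 -0.1824]
 Tbot [ 0.5573 -0.2239]
 Tshoulder [ 0.5728 -0.1805]
 Tshoulder [ 0.5589 -0.2223]
shk T [ 0.38721137 -0.18626504] S [ 0.38871038 -0.1784969 ]
mill T [ 0.495298   -0.14698772] S [ 0.49844023 -0.14596289]
caddy ((441.5234375, -346.37310791015625), (156.44015502929688, 178.6411895751953), 39.12389373779297)
mw base corner [ 0.50352912 -0.02092391] S [ 0.5063217  -0.04897714]
[[ 0.32  -0.     0.947]
 [-0.947  0.002  0.32 ]
 [-0.002 -1.     0.   ]]
{'mtx': array([[333.44998031,   0.        , 284.37526444],
       [  0.        , 333.44998031, 213.95865095],
       [  0.        ,   0.        ,   1.        ]]), 'position': array([ 0.27230603, -0.59415993,  0.37119214]), 'rotation': array([-0.23192114,  0.17008179, -1.23703669])}
[ 0.00033641 -0.1410388   0.06782633]
```

>>> {"fn": "send_rows", "kwargs": {"series": [{"dz":5,"hand":1},{"dz":10,"dy":3},{"dz":14,"dy":7,"dx":2},{"dz":17,"dy":12,"dx":4},{"dz":17,"dy":17,"dx":6},{"dz":17,"dy":22,"dx":8},{"dz":17,"dy":27,"dx":10},{"dz":17,"dy":32,"dx":13},{"dz":17,"dy":37,"dx":15},{"dz":17,"dy":37,"dx":15}], "squeeze": 40}}

```text
validation failed for argument at $.se...
```

```bash
python3 - <<'E'
from h import *
print(read_state()['position'])
im,c=grab('wrist','w0');print(c['position'])
cv2.imwrite('pics/w0b.png',cv2.resize(im,(800,600),interpolation=2)[:,:,::-1])
E
```

```text
[ 0.20787427 -0.61528978  0.23014412]
[ 0.27230603 -0.59415993  0.37119214]
```

View pics/w0b.png

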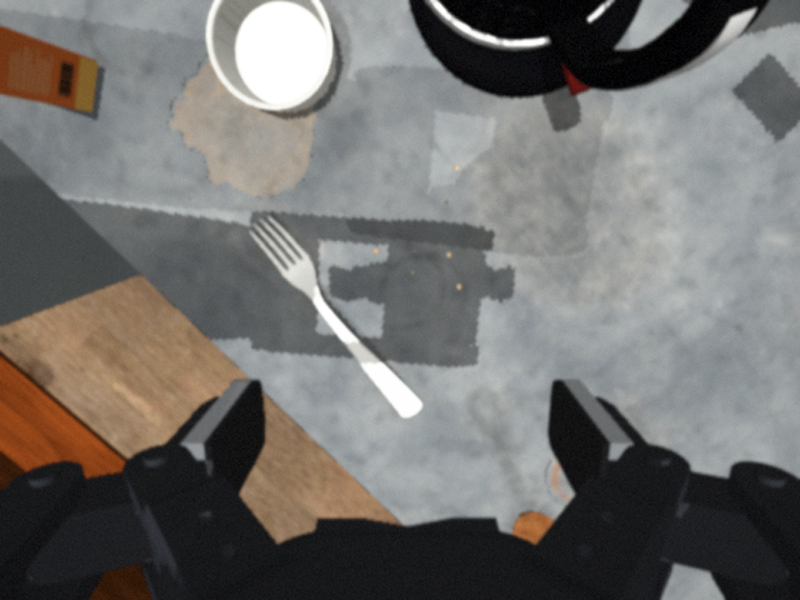

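The move was refused, so this is the start view: fork, bowl and small carton. I'll resend with full rows.

>>> {"fn": "send_rows", "kwargs": {"series": [{"dx":0,"dy":0,"dz":5,"rx":0,"ry":0,"rz":0,"hand":1},{"dx":0,"dy":3,"dz":10,"rx":0,"ry":0,"rz":0,"hand":1},{"dx":2,"dy":7,"dz":14,"rx":0,"ry":0,"rz":0,"hand":1},{"dx":4,"dy":12,"dz":17,"rx":0,"ry":0,"rz":0,"hand":1},{"dx":6,"dy":17,"dz":17,"rx":0,"ry":0,"rz":0,"hand":1},{"dx":8,"dy":22,"dz":17,"rx":0,"ry":0,"rz":0,"hand":1},{"dx":10,"dy":27,"dz":17,"rx":0,"ry":0,"rz":0,"hand":1},{"dx":12,"dy":32,"dz":17,"rx":0,"ry":0,"rz":0,"hand":1},{"dx":14,"dy":37,"dz":17,"rx":0,"ry":0,"rz":0,"hand":1},{"dx":14,"dy":37,"dz":17,"rx":0,"ry":0,"rz":0,"hand":1}], "squeeze": 40}}

```text
time_s: 1.15
position: [0.3482, -0.2436, 0.4012]
eef_rot: [-1.346, 0.966, -0.966]
ft_force: [1.0, -0.4, -0.3]
width: 0.0852
```

```bash
python3 - <<'E'
from h import *
im,c=grab('wrist','w1');print(c['position'])
cv2.imwrite('pics/w1b.png',cv2.resize(im,(800,600),interpolation=2)[:,:,::-1])
E
```

```text
[ 0.41249201 -0.22223997  0.54226683]
```

View pics/w1b.png

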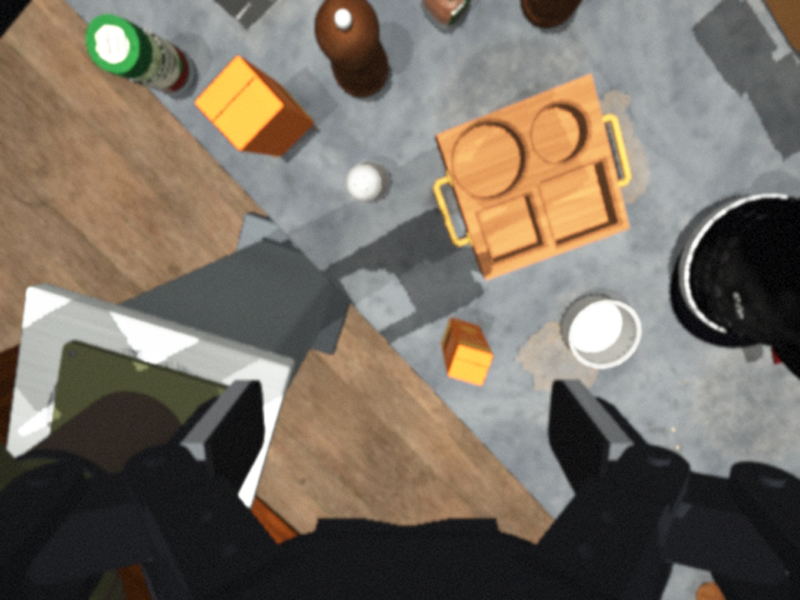

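```bash
python3 - <<'E'
from h import *
a,w=load('w1')
W=lambda x,y:((x+.5)*.7-.5,(y+.5)*.7-.5)
g=lambda x,y,z:at(w,*W(x,y),z)[:2].round(4)
P={}
for n,p in dict(lr=(488,160),sr=(558,133),ls=(577,200),ss=(510,227)).items(): P[n]=g(*p,.042);print(n,P[n])
C=[g(*p,.042) for p in [(437,135),(591,75),(628,229),(486,277)]];print('caddy corners',C,np.mean(C,0))
K=[g(*p,.136) for p in [(195,105),(238,56),(285,97),(241,150)]]
ang=lambda d:round(np.degrees(np.arctan2(d[1],d[0])),1)
for i in range(4): print(K[i],'edge',ang(K[(i+1)%4]-K[i]),np.linalg.norm(K[(i+1)%4]-K[i]).round(4),' caddy edge',ang(C[(i+1)%4]-C[i]),np.linalg.norm(C[(i+1)%4]-C[i]).round(4))
print(np.mean(K,0),'shk',g(365,182,.08),'mill',g(343,19,.166))
hs=cv2.cvtColor(a,cv2.COLOR_RGB2HSV)
yy,xx=np.mgrid[:420,:560]
m=((hs[...,1]>70)&(hs[...,0]<25)&(hs[...,2]>50)&(xx>290)&(xx<450)&(yy>40)&(yy<205)).astype(np.uint8)
m=cv2.morphologyEx(m,2,np.ones((7,7)))
c=max(cv2.findContours(m,0,2)[0],key=cv2.contourArea)
print('rect',cv2.minAreaRect(np.array([at(w,*q,.042)[:2] for q in c[:,0]],np.float32)*1000))
E
```

```text
lr [ 0.4518 -0.2951]
sr [ 0.4979 -0.3515]
ls [ 0.4444 -0.3958]
ss [ 0.3969 -0.341 ]
caddy corners [array([ 0.4578, -0.2386]), array([ 0.5564, -0.3605]), array([ 0.4343, -0.4583]), array([ 0.3393, -0.3365])] [ 0.44695  -0.348475]
[ 0.4091 -0.0462] edge -28.1 0.0514  caddy edge -51.0 0.1568
[ 0.4544 -0.0704] edge -111.8 0.0451  caddy edge -141.3 0.1564
[ 0.4376 -0.1123] edge 154.6 0.0553  caddy edge 128.0 0.1545
[ 0.3876 -0.0886] edge 63.1 0.0475  caddy edge 39.6 0.1537
[ 0.422175 -0.079375] shk [ 0.3935 -0.1872] mill [ 0.4979 -0.1461]
rect ((445.9061584472656, -346.7856750488281), (159.38037109375, 167.24905395507812), 38.890045166015625)
```

>>> {"fn": "send_rows", "kwargs": {"series": [{"dx":2,"dy":3,"dz":-2,"rx":0,"ry":0,"rz":0,"hand":1},{"dx":4.3,"dy":5.9,"dz":-5,"rx":0,"ry":0,"rz":0,"hand":1},{"dx":4.3,"dy":5.9,"dz":-10,"rx":0,"ry":0,"rz":0,"hand":1},{"dx":4.3,"dy":5.9,"dz":-15,"rx":0,"ry":0,"rz":0,"hand":1},{"dx":4.3,"dy":5.9,"dz":-20,"rx":0,"ry":0,"rz":0,"hand":1},{"dx":4.3,"dy":5.9,"dz":-24,"rx":0,"ry":0,"rz":0,"hand":1},{"dx":4.3,"dy":5.9,"dz":-26,"rx":0,"ry":0,"rz":0,"hand":1},{"dx":4.3,"dy":5.9,"dz":-26,"rx":0,"ry":0,"rz":0,"hand":1}]}}

```text
time_s: 2.0
position: [0.3884, -0.1852, 0.137]
eef_rot: [-1.346, 0.973, -0.959]
ft_force: [-0.5, 0.2, 1.1]
width: 0.0853
```

```bash
python3 - <<'E'
from h import *
im,c=grab('wrist','w2');print(read_state()['position'])
print(proj(c,[.391,-.185,.09]),proj(c,[.391,-.185,0]))
cv2.imwrite('pics/w2b.png',cv2.resize(im,(800,600),interpolation=2)[:,:,::-1])
E
```

```text
[ 0.3899472  -0.18616169  0.1397911 ]
[285.75439376 235.14010167] [286.12072654 200.13910089]
```

View pics/w2b.png

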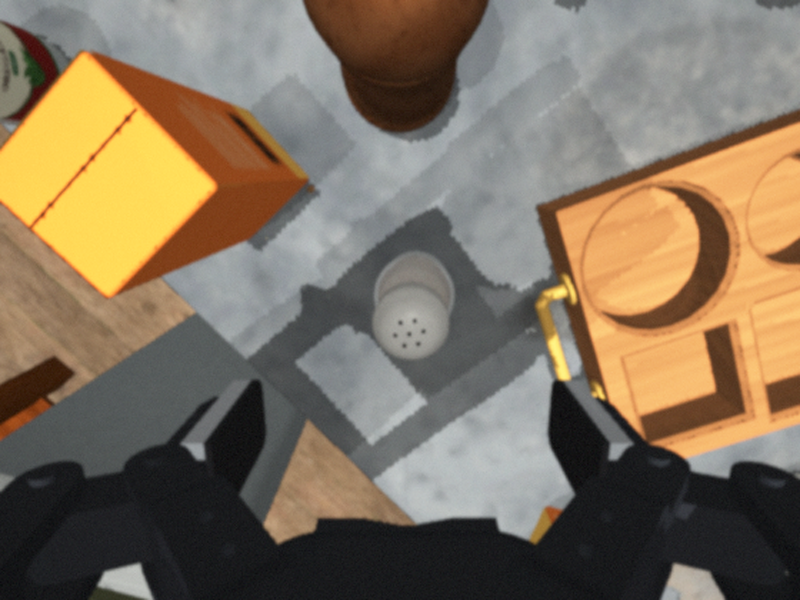

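The shaker's dome is at (409,330), about 2 mm forward of the prediction and centred between the fingers (257 and 560). Descending.

>>> {"fn": "send_rows", "kwargs": {"series": [{"dx":0.3,"dy":-0.1,"dz":-3,"rx":0,"ry":0,"rz":0,"hand":1},{"dx":0.3,"dy":-0.1,"dz":-6.5,"rx":0,"ry":0,"rz":0,"hand":1},{"dx":0.3,"dy":-0.1,"dz":-9.8,"rx":0,"ry":0,"rz":0,"hand":1},{"dx":0.3,"dy":-0.1,"dz":-10,"rx":0,"ry":0,"rz":0,"hand":1},{"dx":0.3,"dy":-0.1,"dz":-10,"rx":0,"ry":0,"rz":0,"hand":0.3},{"dx":0.3,"dy":-0.1,"dz":-10,"rx":0,"ry":0,"rz":0,"hand":0.3},{"dx":0.3,"dy":-0.1,"dz":-10,"rx":0,"ry":0,"rz":0,"hand":0.3},{"dx":0.3,"dy":-0.1,"dz":-10,"rx":0,"ry":0,"rz":0,"hand":0.3},{"dx":0.3,"dy":-0.1,"dz":-10,"rx":0,"ry":0,"rz":0,"hand":0.3},{"dx":0.3,"dy":-0.1,"dz":-10,"rx":0,"ry":0,"rz":0,"hand":0.3}], "squeeze": 30}}

```text
time_s: 3.05
position: [0.3959, -0.1888, 0.0437]
eef_rot: [-1.345, 0.962, -0.97]
ft_force: [0.7, 1.0, 6.4]
width: 0.0359
```

>>> {"fn": "send_rows", "kwargs": {"series": [{"dx":0,"dy":0,"dz":0,"rx":0,"ry":0,"rz":0,"hand":0.3},{"dx":0,"dy":0,"dz":0,"rx":0,"ry":0,"rz":0,"hand":0.3}]}}

```text
time_s: 3.25
position: [0.396, -0.1888, 0.0437]
eef_rot: [-1.345, 0.962, -0.97]
ft_force: [1.2, 1.1, 6.8]
width: 0.0361
```

```bash
python3 - <<'E'
from h import *
im,c=grab('wrist','w3');s=read_state();print(s['position'],s['width'],s['ft_force'],ctrl.grip_depth)
b,_=grab('scene','s3')
x=np.hstack([im[150:420,130:440],cv2.resize(b[150:260,290:420],(319,270))])
cv2.imwrite('pics/w3b.png',x[:,:,::-1])
E
```

```text
[ 0.39594995 -0.18879015  0.04372659] 0.03594403935352155 [1.50670004 0.52787303 6.53097445] -0.0187
```

View pics/w3b.png

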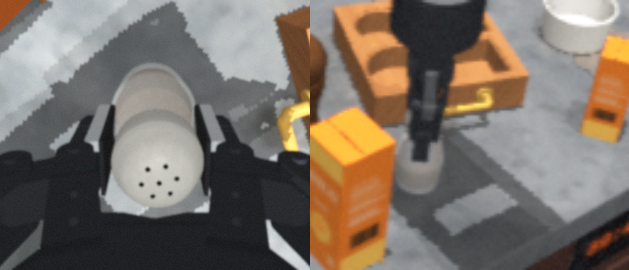

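>>> {"fn": "send_rows", "kwargs": {"series": [{"dx":0,"dy":0,"dz":0,"rx":0,"ry":0,"rz":0,"hand":1},{"dx":0,"dy":0,"dz":0,"rx":0,"ry":0,"rz":0,"hand":1},{"dx":0.1,"dy":-0.1,"dz":-0.8,"rx":0,"ry":0,"rz":0,"hand":1},{"dx":0.1,"dy":-0.1,"dz":-0.8,"rx":0,"ry":0,"rz":0,"hand":1},{"dx":0.1,"dy":-0.1,"dz":-0.8,"rx":0,"ry":0,"rz":0,"hand":0.35},{"dx":0.1,"dy":-0.1,"dz":-0.8,"rx":0,"ry":0,"rz":0,"hand":0.35},{"dx":0.1,"dy":-0.1,"dz":-0.8,"rx":0,"ry":0,"rz":0,"hand":0.35},{"dx":0.1,"dy":-0.1,"dz":-0.8,"rx":0,"ry":0,"rz":0,"hand":0.35},{"dx":0.1,"dy":-0.1,"dz":-0.8,"rx":0,"ry":0,"rz":0,"hand":0.35}]}}

```text
time_s: 4.25
position: [0.3952, -0.1889, 0.0336]
eef_rot: [-1.346, 0.966, -0.966]
ft_force: [-0.1, 0.3, 1.4]
width: 0.0386
```

```bash
python3 -c "
from h import *
s=read_state();print(s['position'],s['width'],s['ft_force'])"
```

```text
[ 0.3952217  -0.18886425  0.03359491] 0.038626030436449105 [-0.0505152   0.33892734  1.39579558]
```

>>> {"fn": "send_rows", "kwargs": {"series": [{"dx":0,"dy":0,"dz":2,"rx":0,"ry":0,"rz":0,"hand":0.35},{"dx":0,"dy":0,"dz":5,"rx":0,"ry":0,"rz":0,"hand":0.35},{"dx":0,"dy":0,"dz":9,"rx":0,"ry":0,"rz":0,"hand":0.35},{"dx":2,"dy":-3,"dz":10,"rx":0,"ry":0,"rz":0,"hand":0.35},{"dx":4,"dy":-6.5,"dz":10,"rx":0,"ry":0,"rz":0,"hand":0.35},{"dx":6.5,"dy":-10,"dz":10,"rx":0,"ry":0,"rz":0,"hand":0.35},{"dx":9,"dy":-14,"dz":10,"rx":0,"ry":0,"rz":0,"hand":0.35},{"dx":10.3,"dy":-16.3,"dz":9,"rx":0,"ry":0,"rz":0,"hand":0.35},{"dx":10.3,"dy":-16.3,"dz":8,"rx":0,"ry":0,"rz":0,"hand":0.35},{"dx":10.3,"dy":-16.3,"dz":8,"rx":0,"ry":0,"rz":0,"hand":0.35}], "squeeze": 40}}

```text
time_s: 5.25
position: [0.4965, -0.3509, 0.1104]
eef_rot: [-1.345, 0.971, -0.962]
ft_force: [-0.2, 1.7, -2.1]
width: 0.0384
```

```bash
python3 - <<'E'
from h import *
im,c=grab('wrist','w4');s=read_state();print(s['position'],s['width'],s['ft_force'])
print('pocket sr pixel pred',proj(c,[.4981,-.352,.042]))
b,_=grab('top','t4')
x=np.hstack([im[:,100:480],cv2.resize(b[150:270,310:430],(420,420))])
cv2.imwrite('pics/w4b.png',x[:,:,::-1])
E
```

```text
[ 0.49671831 -0.35058998  0.11134145] 0.038172088727349944 [-0.52003862 -0.22459958 -1.26680878]
pocket sr pixel pred [287.01788067 226.61045368]
```

View pics/w4b.png

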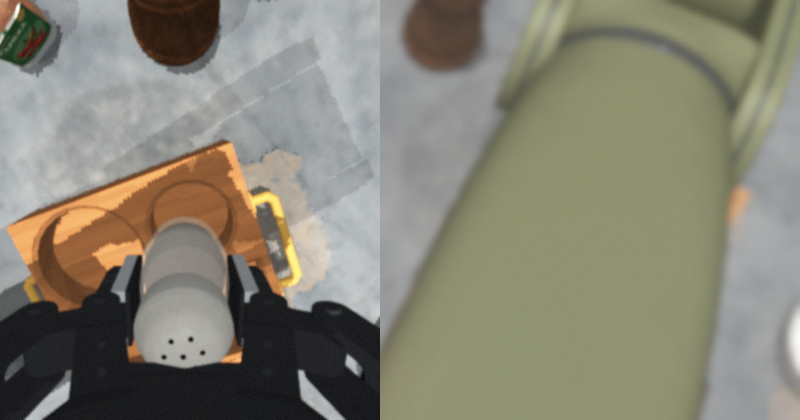

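>>> {"fn": "send_rows", "kwargs": {"series": [{"dx":0.1,"dy":-0.3,"dz":-2,"rx":0,"ry":0,"rz":0,"hand":0.35},{"dx":0.1,"dy":-0.3,"dz":-4,"rx":0,"ry":0,"rz":0,"hand":0.35},{"dx":0.1,"dy":-0.3,"dz":-5,"rx":0,"ry":0,"rz":0,"hand":0.35},{"dx":0.1,"dy":-0.3,"dz":-5.8,"rx":0,"ry":0,"rz":0,"hand":0.35},{"dx":0.1,"dy":-0.3,"dz":-6.3,"rx":0,"ry":0,"rz":0,"hand":0.35},{"dx":0.1,"dy":-0.3,"dz":-6.6,"rx":0,"ry":0,"rz":0,"hand":0.35},{"dx":0.1,"dy":-0.3,"dz":-6.6,"rx":0,"ry":0,"rz":0,"hand":0.35}]}}

```text
time_s: 6.05
position: [0.4991, -0.3548, 0.0475]
eef_rot: [-1.346, 0.966, -0.966]
ft_force: [-0.3, -0.1, -1.2]
width: 0.0385
```

>>> {"fn": "send_rows", "kwargs": {"series": [{"dx":0,"dy":0,"dz":-0.2,"rx":0,"ry":0,"rz":0,"hand":0.35},{"dx":0,"dy":0,"dz":-0.2,"rx":0,"ry":0,"rz":0,"hand":0.35}]}}

```text
time_s: 6.25
position: [0.4994, -0.3552, 0.0459]
eef_rot: [-1.346, 0.965, -0.967]
ft_force: [0.9, 0.1, -0.3]
width: 0.0382
```

>>> {"fn": "send_rows", "kwargs": {"series": [{"dx":0,"dy":0,"dz":-0.2,"rx":0,"ry":0,"rz":0,"hand":0.8},{"dx":0,"dy":0,"dz":-0.2,"rx":0,"ry":0,"rz":0,"hand":0.8},{"dx":0,"dy":0,"dz":-0.2,"rx":0,"ry":0,"rz":0,"hand":0.8},{"dx":0,"dy":0,"dz":3,"rx":0,"ry":0,"rz":0,"hand":0.8},{"dx":0,"dy":0,"dz":7,"rx":0,"ry":0,"rz":0,"hand":0.8},{"dx":0,"dy":0,"dz":11,"rx":0,"ry":0,"rz":-0.1,"hand":1},{"dx":0,"dy":0,"dz":16,"rx":0,"ry":0,"rz":-0.24,"hand":1},{"dx":0,"dy":3,"dz":20,"rx":0,"ry":0,"rz":-0.38,"hand":1},{"dx":1,"dy":7,"dz":22,"rx":0,"ry":0,"rz":-0.52,"hand":1},{"dx":2,"dy":11,"dz":22,"rx":0,"ry":0,"rz":-0.66,"hand":1}]}}

```text
time_s: 7.25
position: [0.5208, -0.2451, 0.2712]
eef_rot: [-1.024, 1.448, -1.463]
ft_force: [1.7, -0.0, -0.2]
width: 0.0855
```

>>> {"fn": "send_rows", "kwargs": {"series": [{"dx":0.5,"dy":2,"dz":0,"rx":0,"ry":0,"rz":-0.04,"hand":1},{"dx":0.5,"dy":2,"dz":0,"rx":0,"ry":0,"rz":-0.04,"hand":1},{"dx":0.5,"dy":2,"dz":0,"rx":0,"ry":0,"rz":-0.04,"hand":1}]}}

```text
time_s: 7.55
position: [0.524, -0.2247, 0.2654]
eef_rot: [-1.01, 1.478, -1.479]
ft_force: [-0.5, 0.0, -0.3]
width: 0.0852
```

```bash
python3 - <<'E'
from h import *
im,c=grab('wrist','w5');s=read_state();print(s['position'],s['width'],s['ft_force'],Rm(s['eef_rot'])[:,0])
cv2.imwrite('pics/w5b.png',cv2.resize(im,(800,600),interpolation=2)[:,:,::-1])
E
```

```text
[ 0.52385214 -0.22523354  0.26523343] 0.0855533141708811 [-0.21829826 -0.15990863  0.31866216] [-3.65159043e-01 -9.30945061e-01  4.08892778e-04]
```

View pics/w5b.png

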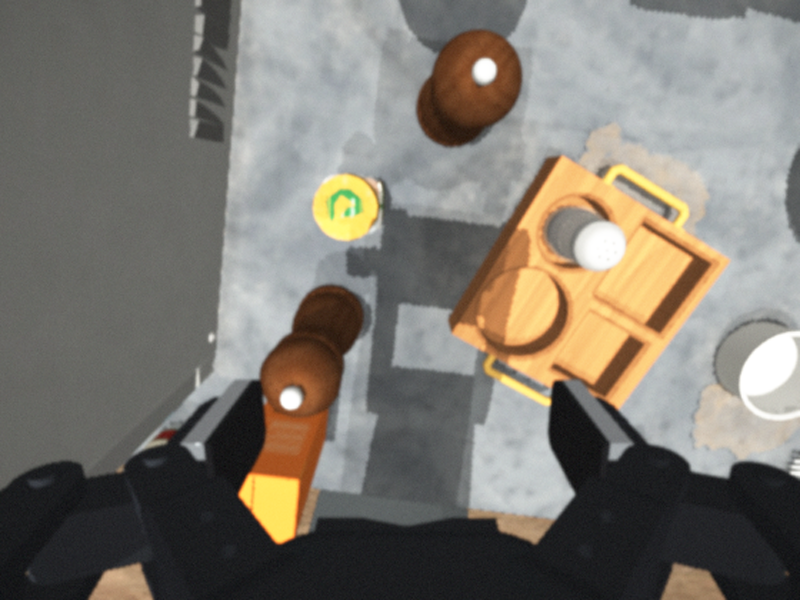

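```bash
python3 - <<'E'
from h import *
im,w=load('w5');W=lambda x,y:((x+.5)*.7-.5,(y+.5)*.7-.5)
g=lambda x,y,z:at(w,*W(x,y),z)[:2].round(4)
print('jar',g(346,207,.096),'mill ball',g(291,399,.166),'short',g(484,71,.146),'shk dome',g(600,246,.102), 'pocket lr',g(520,311,.042),g(617,354,.042),g(655,276,.042))
print('mw',g(215,372,0),g(238,60,0))
hs=cv2.cvtColor(im,cv2.COLOR_RGB2HSV);yy,xx=np.mgrid[:420,:560]
m=((hs[...,0]>18)&(hs[...,0]<38)&(hs[...,1]>120)&(hs[...,2]>110)&(abs(xx-242)<40)&(abs(yy-145)<40)).astype(np.uint8)
m=cv2.morphologyEx(m,3,np.ones((9,9)));c=max(cv2.findContours(m,0,2)[0],key=cv2.contourArea)
o,r=cv2.minEnclosingCircle(c);print(o,r,at(w,*o,.096)[:2])
for z in (0,.042,.102): print('px sr',proj(w,[.4981,-.352,z])/.7)
E
```

```text
jar [ 0.5825 -0.2059] mill ball [ 0.4988 -0.1461] short [ 0.6193 -0.3034] shk dome [ 0.5007 -0.3486] pocket lr [ 0.4565 -0.2952] [ 0.3928 -0.3578] [ 0.4453 -0.4019]
mw [ 0.488  -0.0212] [ 0.7141 -0.1588]
(242.19204711914062, 144.46453857421875) 22.855024337768555 [ 0.58265663 -0.20613762]
px sr [557.39447634 229.69024089]
px sr [574.22694565 235.9135568 ]
px sr [606.01029456 247.66452556]
```

>>> {"fn": "send_rows", "kwargs": {"series": [{"dx":3,"dy":1,"dz":-2,"rx":0,"ry":0,"rz":0,"hand":1},{"dx":5.7,"dy":1.8,"dz":-5,"rx":0,"ry":0,"rz":0,"hand":1},{"dx":5.7,"dy":1.8,"dz":-9,"rx":0,"ry":0,"rz":0,"hand":1},{"dx":5.7,"dy":1.8,"dz":-12,"rx":0,"ry":0,"rz":0,"hand":1},{"dx":5.7,"dy":1.8,"dz":-12,"rx":0,"ry":0,"rz":0,"hand":1}]}}

```text
time_s: 8.1
position: [0.5774, -0.2064, 0.1388]
eef_rot: [-1.014, 1.49, -1.473]
ft_force: [-0.7, -0.0, -0.6]
width: 0.0854
```

```bash
python3 - <<'E'
from h import *
im,w=grab('wrist','w6');print(read_state()['position'],proj(w,[.581,-.207,.096]))
hs=cv2.cvtColor(im,cv2.COLOR_RGB2HSV)
m=((hs[...,0]>18)&(hs[...,0]<38)&(hs[...,1]>120)&(hs[...,2]>110)).astype(np.uint8)
m=cv2.morphologyEx(m,3,np.ones((9,9)));c=max(cv2.findContours(m,0,2)[0],key=cv2.contourArea)
o,r=cv2.minEnclosingCircle(c);print(o,r,at(w,*o,.096)[:2])
cv2.imwrite('pics/w6b.png',cv2.resize(im[100:330,140:430],None,fx=2,fy=2)[:,:,::-1])
E
```

```text
[ 0.57909183 -0.20718009  0.14226302] [283.25649082 235.43746081]
(279.0, 228.5) 36.88166809082031 [ 0.58586249 -0.20627473]
```

View pics/w6b.png

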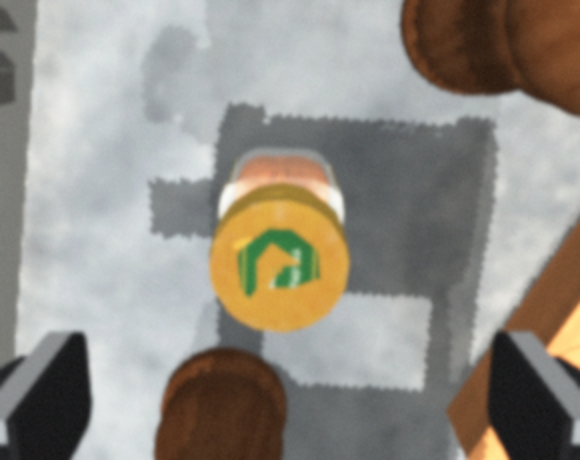

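>>> {"fn": "send_rows", "kwargs": {"series": [{"dx":0.6,"dy":0.2,"dz":-2,"rx":0,"ry":0,"rz":0,"hand":1},{"dx":0.6,"dy":0.2,"dz":-5.5,"rx":0,"ry":0,"rz":0,"hand":1},{"dx":0.6,"dy":0.2,"dz":-9,"rx":0,"ry":0,"rz":0,"hand":1},{"dx":0.6,"dy":0.2,"dz":-10.4,"rx":0,"ry":0,"rz":0,"hand":1},{"dx":0.6,"dy":0.2,"dz":-10.4,"rx":0,"ry":0,"rz":0,"hand":1},{"dx":0.6,"dy":0.2,"dz":-10.4,"rx":0,"ry":0,"rz":0,"hand":0.4},{"dx":0.6,"dy":0.2,"dz":-10.4,"rx":0,"ry":0,"rz":0,"hand":0.4},{"dx":0.6,"dy":0.2,"dz":-10.4,"rx":0,"ry":0,"rz":0,"hand":0.4},{"dx":0.6,"dy":0.2,"dz":-10.4,"rx":0,"ry":0,"rz":0,"hand":0.4},{"dx":0.6,"dy":0.2,"dz":-10.4,"rx":0,"ry":0,"rz":0,"hand":0.4}]}}

```text
time_s: 9.15
position: [0.5884, -0.2055, 0.0438]
eef_rot: [-1.007, 1.476, -1.482]
ft_force: [-0.8, -0.9, 6.8]
width: 0.0407
```

>>> {"fn": "send_rows", "kwargs": {"series": [{"dx":0,"dy":0,"dz":2,"rx":0,"ry":0,"rz":0,"hand":0.4},{"dx":0,"dy":0,"dz":5,"rx":0,"ry":0,"rz":0,"hand":0.4},{"dx":0,"dy":0,"dz":9,"rx":0,"ry":0,"rz":0,"hand":0.4},{"dx":-1,"dy":-0.7,"dz":13,"rx":0,"ry":0,"rz":0,"hand":0.4},{"dx":-4,"dy":-2.8,"dz":14,"rx":0,"ry":0,"rz":-0.1,"hand":0.4},{"dx":-8,"dy":-5.6,"dz":14,"rx":0,"ry":0,"rz":-0.2,"hand":0.4},{"dx":-12,"dy":-8.4,"dz":14,"rx":0,"ry":0,"rz":-0.3,"hand":0.4},{"dx":-16,"dy":-11.2,"dz":14,"rx":0,"ry":0,"rz":-0.4,"hand":0.4},{"dx":-19.3,"dy":-13.6,"dz":14,"rx":0,"ry":0,"rz":-0.51,"hand":0.4},{"dx":-19.3,"dy":-13.6,"dz":14,"rx":0,"ry":0,"rz":-0.51,"hand":0.4}]}}

```text
time_s: 10.15
position: [0.3907, -0.3428, 0.1813]
eef_rot: [-0.648, 1.828, -1.829]
ft_force: [0.3, 0.4, -1.2]
width: 0.0406
```

```bash
python3 - <<'E'
from h import *
im,w=grab('wrist','w7');s=read_state();x=Rm(s['eef_rot'])[:,0];print(s['position'],s['width'],s['ft_force'],np.degrees(np.arctan2(x[1],x[0])),s['joint_pos'])
for n,p in dict(ss=(.3939,-.342,.042),sr=(.4981,-.352,.042),lr=(.451,-.2949,.042),ls=(.441,-.3991,.042)).items(): print(n,proj(w,p)/.7)
cv2.imwrite('pics/w7b.png',cv2.resize(im,(800,600),interpolation=2)[:,:,::-1])
E
```

```text
[ 0.3923573  -0.34179225  0.18141137] 0.04039018409615912 [ 0.54916756  0.546615   -0.8663277 ] -140.87144233439935 [-8.19931200e-01 -1.29111960e-01  1.98812970e+00  2.15325802e-04
  1.28232764e+00  1.63867809e+00]
ss [401.63366078 287.77240721]
sr [268.52028951 161.13322773]
lr [279.2229929 289.0183277]
ls [399.9505601  159.73386251]
```

View pics/w7b.png

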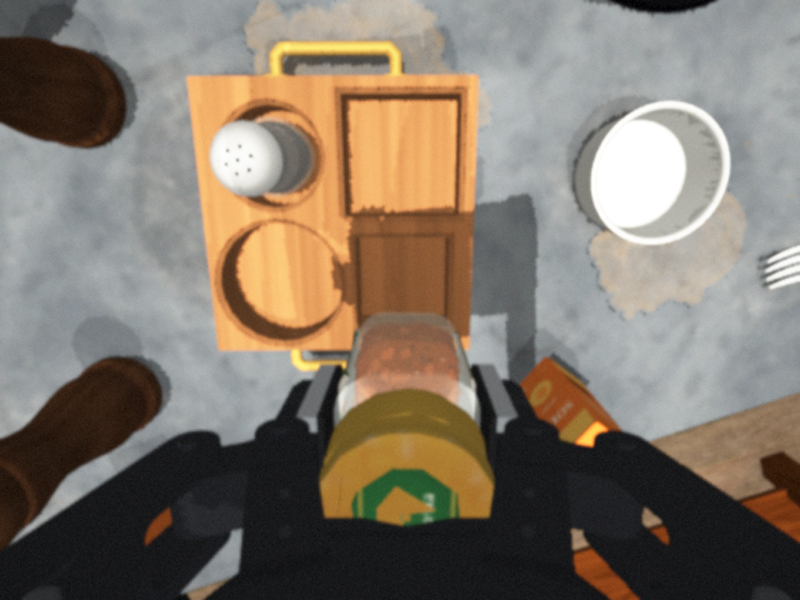

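```bash
python3 - <<'E'
from h import *
im,w=load('w7');W=lambda x,y:((x+.5)*.7-.5,(y+.5)*.7-.5)
g=lambda x,y,z=.042:at(w,*W(x,y),z)[:2].round(4)
ang=lambda d:round(np.degrees(np.arctan2(d[1],d[0])),1)
C=[g(188,77),g(479,75),g(470,350),g(217,350)]
for i in range(4): print(C[i],ang(C[(i+1)%4]-C[i]),np.linalg.norm(C[(i+1)%4]-C[i]))
print(np.mean(C,0))
L=[g(341,88),g(473,88),g(473,214),g(346,217)];print(L,np.mean(L,0))
E
```

```text
[ 0.5566 -0.3606] -140.7 0.15668417278078853
[ 0.4354 -0.4599] 129.2 0.15771154047817806
[ 0.3357 -0.3377] 38.9 0.1585025236392153
[ 0.459  -0.2381] -51.5 0.15662697724210853
[ 0.446675 -0.349075]
[array([ 0.4893, -0.408 ]), array([ 0.4336, -0.453 ]), array([ 0.3894, -0.4023]), array([ 0.4456, -0.3546])] [ 0.439475 -0.404475]
```

>>> {"fn": "send_rows", "kwargs": {"series": [{"dx":0.3,"dy":-0.3,"dz":-3,"rx":0,"ry":0,"rz":0,"hand":0.4},{"dx":0.3,"dy":-0.3,"dz":-6,"rx":0,"ry":0,"rz":0,"hand":0.4},{"dx":0.3,"dy":-0.3,"dz":-9,"rx":0,"ry":0,"rz":0,"hand":0.4},{"dx":0.3,"dy":-0.3,"dz":-10.5,"rx":0,"ry":0,"rz":0,"hand":0.4},{"dx":0.3,"dy":-0.3,"dz":-11.5,"rx":0,"ry":0,"rz":0,"hand":0.4},{"dx":0.3,"dy":-0.3,"dz":-12.2,"rx":0,"ry":0,"rz":0,"hand":0.4},{"dx":0.3,"dy":-0.3,"dz":-12.5,"rx":0,"ry":0,"rz":0,"hand":0.4},{"dx":0.3,"dy":-0.3,"dz":-12.5,"rx":0,"ry":0,"rz":0,"hand":0.4}]}}

```text
time_s: 11.0
position: [0.3975, -0.3442, 0.057]
eef_rot: [-0.652, 1.823, -1.825]
ft_force: [0.2, -0.3, -1.4]
width: 0.0402
```

>>> {"fn": "send_rows", "kwargs": {"series": [{"dx":0,"dy":0,"dz":-0.2,"rx":0,"ry":0,"rz":0,"hand":0.4},{"dx":0,"dy":0,"dz":-0.3,"rx":0,"ry":0,"rz":0,"hand":0.4}]}}

```text
time_s: 11.2
position: [0.3979, -0.3448, 0.0557]
eef_rot: [-0.651, 1.822, -1.826]
ft_force: [-2.9, 3.1, 11.6]
width: 0.0407
```

>>> {"fn": "send_rows", "kwargs": {"series": [{"dx":0,"dy":0,"dz":0,"rx":0,"ry":0,"rz":0,"hand":0.7},{"dx":0,"dy":0,"dz":0,"rx":0,"ry":0,"rz":0,"hand":0.7},{"dx":0,"dy":0,"dz":0.3,"rx":0,"ry":0,"rz":0,"hand":0.7},{"dx":0,"dy":0,"dz":3,"rx":0,"ry":0,"rz":0,"hand":0.7},{"dx":0,"dy":0,"dz":7,"rx":0,"ry":0,"rz":0,"hand":0.7},{"dx":0,"dy":0,"dz":12,"rx":0,"ry":0,"rz":0,"hand":0.7},{"dx":-0.5,"dy":1,"dz":16,"rx":0,"ry":0,"rz":0.1,"hand":0.7},{"dx":-1,"dy":5,"dz":19,"rx":0,"ry":0,"rz":0.2,"hand":0.9},{"dx":-1,"dy":9,"dz":22,"rx":0,"ry":0,"rz":0.3,"hand":0.9},{"dx":-1,"dy":13,"dz":23,"rx":0,"ry":0,"rz":0.4,"hand":0.9}]}}

```text
time_s: 12.2
position: [0.3877, -0.2135, 0.2877]
eef_rot: [-0.939, 1.548, -1.559]
ft_force: [1.4, 0.3, 0.1]
width: 0.0769
```

>>> {"fn": "send_rows", "kwargs": {"series": [{"dx":0,"dy":4,"dz":0,"rx":0,"ry":0,"rz":0,"hand":0.9},{"dx":0,"dy":8,"dz":0,"rx":0,"ry":0,"rz":0,"hand":0.9},{"dx":0,"dy":10,"dz":0,"rx":0,"ry":0,"rz":0,"hand":0.9},{"dx":0,"dy":10,"dz":0,"rx":0,"ry":0,"rz":0,"hand":0.9}]}}

```text
time_s: 12.6
position: [0.3869, -0.1119, 0.2837]
eef_rot: [-0.941, 1.553, -1.554]
ft_force: [0.7, -0.8, 0.7]
width: 0.0767
```

```bash
python3 - <<'E'
from h import *
im,w=grab('wrist','w8');s=read_state();x=Rm(s['eef_rot'])[:,0];print(s['position'],s['width'],s['ft_force'],np.degrees(np.arctan2(x[1],x[0])),s['joint_pos'])
cv2.imwrite('pics/w8b.png',cv2.resize(im,(800,600),interpolation=2)[:,:,::-1])
E
```

```text
[ 0.38700595 -0.11310109  0.28360794] 0.07658186212740647 [ 0.1295653  -0.3741875  -1.09636351] -117.59817142896058 [-4.17423545e-01 -4.87557008e-01  2.09327226e+00 -3.45331933e-04
  1.53472477e+00  1.63506384e+00]
```

View pics/w8b.png

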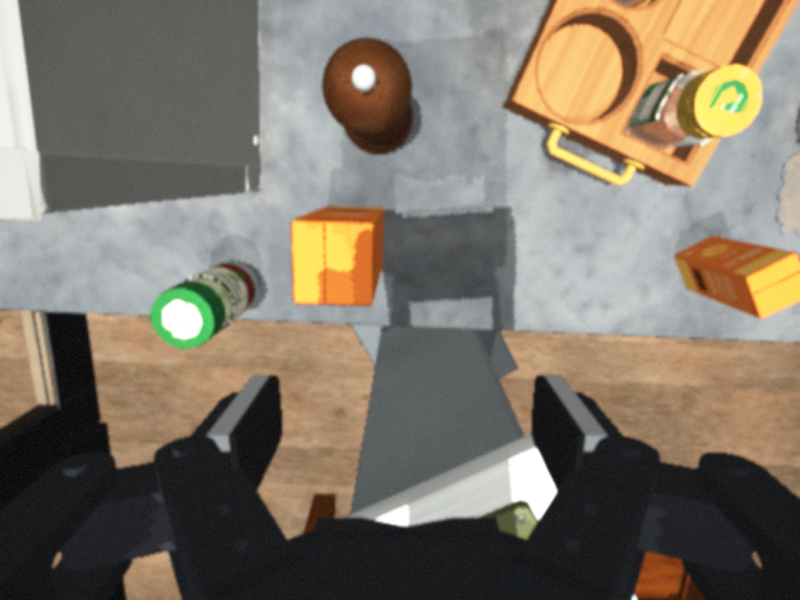

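```bash
python3 - <<'E'
from h import *
im,w=load('w8');W=lambda x,y:((x+.5)*.7-.5,(y+.5)*.7-.5)
g=lambda x,y,z:at(w,*W(x,y),z)[:2].round(4)
ang=lambda d:round(np.degrees(np.arctan2(d[1],d[0])),1)
K=[g(*p,.136) for p in [(293,220),(376,222),(373,305),(294,303)]]
for i in range(4): print(K[i],ang(K[(i+1)%4]-K[i]),np.linalg.norm(K[(i+1)%4]-K[i]).round(4))
print(np.mean(K,0)); print('jar cap',g(727,100,.108),'mill',g(364,77,.166),'mw near corner base/top',g(258,190,0),g(248,168,.0))
print('bottom right edge x', g(384,212,0))
E
```

```text
[ 0.4553 -0.0705] -118.8 0.0498
[ 0.4313 -0.1141] 149.4 0.0517
[ 0.3868 -0.0878] 61.0 0.0496
[ 0.4109 -0.0444] -30.4 0.0515
[ 0.421075 -0.0792  ]
jar cap [ 0.3951 -0.3385] mill [ 0.4984 -0.1459] mw near corner base/top [ 0.4953 -0.0227] [ 0.5148 -0.0249]
bottom right edge x [ 0.4282 -0.1107]
```

>>> {"fn": "send_rows", "kwargs": {"series": [{"dx":1.7,"dy":1.7,"dz":-2,"rx":0,"ry":0,"rz":-0.02,"hand":0.9},{"dx":3.4,"dy":3.4,"dz":-4,"rx":0,"ry":0,"rz":-0.02,"hand":0.9},{"dx":3.4,"dy":3.4,"dz":-7,"rx":0,"ry":0,"rz":-0.02,"hand":0.9},{"dx":3.4,"dy":3.4,"dz":-10,"rx":0,"ry":0,"rz":-0.02,"hand":0.9},{"dx":3.4,"dy":3.4,"dz":-12,"rx":0,"ry":0,"rz":-0.02,"hand":0.9},{"dx":3.4,"dy":3.4,"dz":-12,"rx":0,"ry":0,"rz":-0.02,"hand":0.9}]}}

```text
time_s: 13.25
position: [0.4188, -0.0801, 0.1596]
eef_rot: [-0.932, 1.577, -1.568]
ft_force: [-0.8, 0.0, 0.6]
width: 0.0771
```

```bash
python3 - <<'E'
from h import *
im,w=grab('wrist','w9');s=read_state();print(s['position'],s['ft_force'])
hs=cv2.cvtColor(im,cv2.COLOR_RGB2HSV)
m=((hs[...,0]>8)&(hs[...,0]<26)&(hs[...,1]>150)&(hs[...,2]>215)).astype(np.uint8);m[:,:190]=0;m[:,400:]=0
m=cv2.morphologyEx(m,3,np.ones((7,7)));c=max(cv2.findContours(m,0,2)[0],key=cv2.contourArea)
r=np.array([at(w,*q,.136)[:2] for q in c[:,0]],np.float32)*1000
print(cv2.minAreaRect(r),cv2.boundingRect(c))
cv2.imwrite('pics/w9b.png',im[:,:,::-1])
E
```

```text
[ 0.42008371 -0.08046689  0.16188938] [ 0.63086216 -0.41009258  0.13628662]
((422.3047790527344, -78.65526580810547), (47.5296745300293, 49.2327880859375), 60.96915054321289) (233, 205, 92, 88)
```

>>> {"fn": "send_rows", "kwargs": {"series": [{"dx":0.2,"dy":0.2,"dz":-2,"rx":0,"ry":0,"rz":0,"hand":0.9},{"dx":0.2,"dy":0.2,"dz":-4.5,"rx":0,"ry":0,"rz":0,"hand":0.9},{"dx":0.2,"dy":0.2,"dz":-6.8,"rx":0,"ry":0,"rz":0,"hand":0.9},{"dx":0.2,"dy":0.2,"dz":-6.8,"rx":0,"ry":0,"rz":0,"hand":0.9},{"dx":0.2,"dy":0.2,"dz":-6.8,"rx":0,"ry":0,"rz":0,"hand":0.5},{"dx":0.2,"dy":0.2,"dz":-6.8,"rx":0,"ry":0,"rz":0,"hand":0.5},{"dx":0.2,"dy":0.2,"dz":-6.8,"rx":0,"ry":0,"rz":0,"hand":0.5},{"dx":0.2,"dy":0.2,"dz":-6.8,"rx":0,"ry":0,"rz":0,"hand":0.5},{"dx":0.2,"dy":0.2,"dz":-6.8,"rx":0,"ry":0,"rz":0,"hand":0.5}]}}

```text
time_s: 14.2
position: [0.4248, -0.0787, 0.0978]
eef_rot: [-0.924, 1.566, -1.573]
ft_force: [-0.1, -0.8, 5.1]
width: 0.0496
```

>>> {"fn": "send_rows", "kwargs": {"series": [{"dx":0,"dy":0,"dz":2,"rx":0,"ry":0,"rz":0,"hand":0.5},{"dx":0,"dy":0,"dz":6,"rx":0,"ry":0,"rz":0,"hand":0.5},{"dx":0,"dy":0,"dz":11,"rx":0,"ry":0,"rz":0,"hand":0.5},{"dx":-1,"dy":0,"dz":15.5,"rx":0,"ry":0,"rz":0,"hand":0.5},{"dx":-2.5,"dy":-2,"dz":19,"rx":0,"ry":0,"rz":0,"hand":0.5},{"dx":-2.5,"dy":-6,"dz":19,"rx":0,"ry":0,"rz":0,"hand":0.5},{"dx":-2.5,"dy":-10.5,"dz":19,"rx":0,"ry":0,"rz":-0.1,"hand":0.5},{"dx":-2,"dy":-15,"dz":19,"rx":0,"ry":0,"rz":-0.2,"hand":0.5},{"dx":-1,"dy":-19.5,"dz":19,"rx":0,"ry":0,"rz":-0.3,"hand":0.5},{"dx":0,"dy":-24,"dz":19,"rx":0,"ry":0,"rz":-0.385,"hand":0.5}]}}

```text
time_s: 15.2
position: [0.4228, -0.3195, 0.2853]
eef_rot: [-0.644, 1.83, -1.83]
ft_force: [0.6, 0.1, -2.3]
width: 0.0496
```

>>> {"fn": "send_rows", "kwargs": {"series": [{"dx":1,"dy":-4.5,"dz":0,"rx":0,"ry":0,"rz":0,"hand":0.5},{"dx":1.8,"dy":-8.4,"dz":-1,"rx":0,"ry":0,"rz":0,"hand":0.5},{"dx":1.8,"dy":-8.4,"dz":-3,"rx":0,"ry":0,"rz":0,"hand":0.5},{"dx":1.8,"dy":-8.4,"dz":-3,"rx":0,"ry":0,"rz":0,"hand":0.5}]}}

```text
time_s: 15.6
position: [0.4396, -0.4012, 0.251]
eef_rot: [-0.65, 1.837, -1.822]
ft_force: [-0.5, 0.6, -2.3]
width: 0.0496
```

```bash
python3 - <<'E'
from h import *
im,w=grab('wrist','w10');s=read_state();x=Rm(s['eef_rot'])[:,0];print(s['position'],s['width'],s['ft_force'],np.degrees(np.arctan2(x[1],x[0])))
print('ls px',[proj(w,np.array([.4412,-.4010,.042])+.0335*(a*np.array([.777,.629,0])+b*np.array([-.629,.777,0])))/.7 for a,b in((1,1),(1,-1),(-1,-1),(-1,1))])
cv2.imwrite('pics/w10b.png',cv2.resize(im,(800,600),interpolation=2)[:,:,::-1])
E
```

```text
[ 0.44011452 -0.4010096   0.25290581] 0.04990739034524246 [-0.64885057  0.79882317 -0.83656046] -140.97211614235957
ls px [array([361.07772395, 307.9301279 ]), array([358.61178817, 219.27375419]), array([450.94506434, 219.21370382]), array([448.74234044, 307.87760039])]
```

View pics/w10b.png

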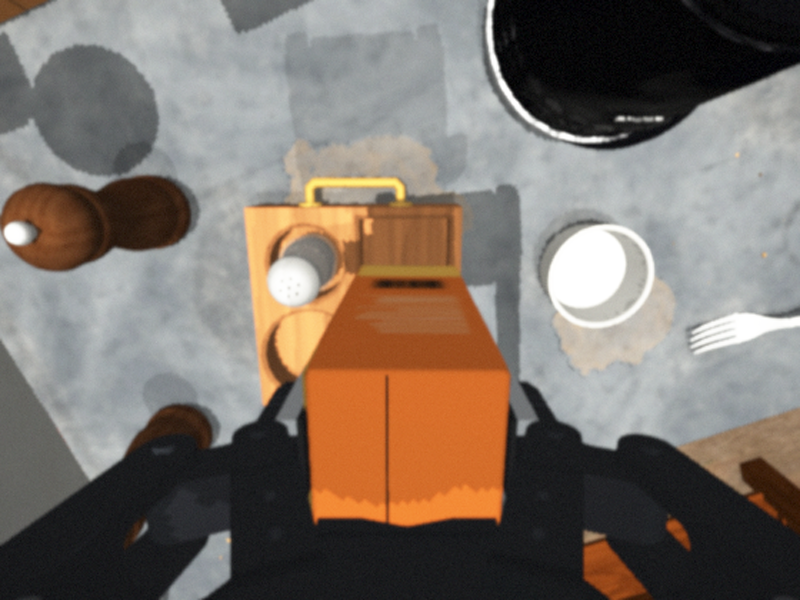

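>>> {"fn": "send_rows", "kwargs": {"series": [{"dx":0.1,"dy":-0.1,"dz":-3,"rx":0,"ry":0,"rz":0,"hand":0.5},{"dx":0.1,"dy":-0.1,"dz":-7,"rx":0,"ry":0,"rz":0,"hand":0.5},{"dx":0.1,"dy":-0.1,"dz":-9.5,"rx":0,"ry":0,"rz":0,"hand":0.5},{"dx":0.1,"dy":-0.1,"dz":-10.5,"rx":0,"ry":0,"rz":0,"hand":0.5},{"dx":0.1,"dy":-0.1,"dz":-11.5,"rx":0,"ry":0,"rz":0,"hand":0.5},{"dx":0.1,"dy":-0.1,"dz":-12.5,"rx":0,"ry":0,"rz":0,"hand":0.5},{"dx":0.1,"dy":-0.1,"dz":-13.3,"rx":0,"ry":0,"rz":0,"hand":0.5},{"dx":0.1,"dy":-0.1,"dz":-13.9,"rx":0,"ry":0,"rz":0,"hand":0.5},{"dx":0.1,"dy":-0.1,"dz":-14.1,"rx":0,"ry":0,"rz":0,"hand":0.5},{"dx":0.1,"dy":-0.1,"dz":-14.1,"rx":0,"ry":0,"rz":0,"hand":0.5}]}}

```text
time_s: 16.65
position: [0.442, -0.4028, 0.1143]
eef_rot: [-0.648, 1.828, -1.827]
ft_force: [0.8, 0.1, -1.3]
width: 0.0497
```

>>> {"fn": "send_rows", "kwargs": {"series": [{"dx":0,"dy":0,"dz":-0.2,"rx":0,"ry":0,"rz":0,"hand":0.5},{"dx":0,"dy":0,"dz":-0.2,"rx":0,"ry":0,"rz":0,"hand":0.5}]}}

```text
time_s: 16.85
position: [0.4421, -0.4029, 0.1125]
eef_rot: [-0.648, 1.827, -1.828]
ft_force: [-0.1, -0.3, -1.7]
width: 0.0496
```

Still hanging free (weight −1.5 N), inside the pocket. Going down the last few millimetres.

>>> {"fn": "send_rows", "kwargs": {"series": [{"dx":0,"dy":0,"dz":-0.15,"rx":0,"ry":0,"rz":0,"hand":0.5},{"dx":0,"dy":0,"dz":-0.25,"rx":0,"ry":0,"rz":0,"hand":0.5},{"dx":0,"dy":0,"dz":-0.25,"rx":0,"ry":0,"rz":0,"hand":0.5}]}}

```text
time_s: 17.15
position: [0.4421, -0.4029, 0.11]
eef_rot: [-0.648, 1.827, -1.828]
ft_force: [0.1, -1.1, -1.1]
width: 0.0495
```

>>> {"fn": "send_rows", "kwargs": {"series": [{"dx":0,"dy":0,"dz":-0.1,"rx":0,"ry":0,"rz":0,"hand":0.5},{"dx":0,"dy":0,"dz":-0.1,"rx":0,"ry":0,"rz":0,"hand":0.75},{"dx":0,"dy":0,"dz":-0.1,"rx":0,"ry":0,"rz":0,"hand":0.75},{"dx":0,"dy":0,"dz":0.5,"rx":0,"ry":0,"rz":0,"hand":0.75},{"dx":0,"dy":0,"dz":4,"rx":0,"ry":0,"rz":0,"hand":0.75},{"dx":0,"dy":0,"dz":9,"rx":0,"ry":0,"rz":0,"hand":1},{"dx":0,"dy":1,"dz":14,"rx":0,"ry":0,"rz":0,"hand":1},{"dx":1,"dy":5,"dz":16,"rx":0,"ry":0,"rz":0,"hand":1},{"dx":2,"dy":9,"dz":16,"rx":0,"ry":0,"rz":0,"hand":1},{"dx":3,"dy":13,"dz":16,"rx":0,"ry":0,"rz":0,"hand":1}]}}

```text
time_s: 18.15
position: [0.4726, -0.272, 0.2721]
eef_rot: [-0.645, 1.824, -1.83]
ft_force: [0.4, 0.1, -0.5]
width: 0.0858
```

>>> {"fn": "send_rows", "kwargs": {"series": [{"dx":0.5,"dy":4,"dz":-1,"rx":0,"ry":0,"rz":0,"hand":1},{"dx":0.5,"dy":7,"dz":-2,"rx":0,"ry":0,"rz":0,"hand":1},{"dx":0.5,"dy":8,"dz":-2,"rx":0,"ry":0,"rz":0,"hand":1},{"dx":0.5,"dy":8,"dz":-2,"rx":0,"ry":0,"rz":0,"hand":1}]}}

```text
time_s: 18.55
position: [0.4771, -0.192, 0.2503]
eef_rot: [-0.649, 1.825, -1.827]
ft_force: [-0.6, -0.2, 0.3]
width: 0.0853
```

```bash
python3 - <<'E'
from h import *
im,w=grab('wrist','w11');t,_=grab('top','t11');s=read_state();print(s['position'],s['ft_force'])
for z,n in((.168,'ball'),(0,'foot')): print(n,proj(w,[.4985,-.146,z]))
x=np.hstack([im[:,80:520],cv2.resize(t[150:310,250:410],(360,420),interpolation=2)[:,:]]);cv2.imwrite('pics/w11b.png',x[:,:,::-1])
hs=cv2.cvtColor(im,cv2.COLOR_RGB2HSV)
m=((hs[...,1]<40)&(hs[...,2]>150)).astype(np.uint8)
n,l,st,ce=cv2.connectedComponentsWithStats(m)
for i in range(1,n):
    if 60<st[i,4]<700: print(ce[i],st[i,2:],at(w,*ce[i],.167)[:2])
E
```

```text
[ 0.47735311 -0.19371691  0.25079291] [ 0.45160691 -0.43000969 -0.04446292]
ball [221.2792431  251.83277788]
foot [246.78507307 199.34069281]
[44.37704918 46.55737705] [10 12 61] [ 0.66231105 -0.18589361]
[285.45   64.225] [ 18  14 120] [ 0.54139756 -0.27143656]
[280.38028169  81.51643192] [ 17  23 213] [ 0.53752709 -0.26164636]
[401.73282443 168.77862595] [ 39   6 131] [ 0.43971606 -0.27051552]
[221.4744186  250.18139535] [ 17  17 215] [ 0.49904806 -0.14667582]
[137.06097561 314.52439024] [13 11 82] [ 0.51784941 -0.06378659]
[431.72727273 314.51136364] [13 11 88] [ 0.3439018  -0.20546144]
```

>>> {"fn": "send_rows", "kwargs": {"series": [{"dx":1.1,"dy":2.4,"dz":0,"rx":0,"ry":0,"rz":0,"hand":1},{"dx":2.2,"dy":4.7,"dz":0,"rx":0,"ry":0,"rz":0,"hand":1},{"dx":2.2,"dy":4.7,"dz":-3,"rx":0,"ry":0,"rz":0,"hand":1},{"dx":2.2,"dy":4.7,"dz":-7,"rx":0,"ry":0,"rz":0,"hand":1},{"dx":2.2,"dy":4.7,"dz":-10.5,"rx":0,"ry":0,"rz":0,"hand":1},{"dx":2.2,"dy":4.7,"dz":-13.2,"rx":0,"ry":0,"rz":0,"hand":1},{"dx":2.2,"dy":4.7,"dz":-13.2,"rx":0,"ry":0,"rz":0,"hand":1},{"dx":2.2,"dy":4.7,"dz":-13.2,"rx":0,"ry":0,"rz":0,"hand":1}]}}

```text
time_s: 19.45
position: [0.4994, -0.147, 0.1185]
eef_rot: [-0.647, 1.828, -1.829]
ft_force: [-0.2, -0.2, 0.6]
width: 0.0854
```

>>> {"fn": "send_rows", "kwargs": {"series": [{"dx":0,"dy":0,"dz":0,"rx":0,"ry":0,"rz":0,"hand":0.45},{"dx":0,"dy":0,"dz":0,"rx":0,"ry":0,"rz":0,"hand":0.45},{"dx":0,"dy":0,"dz":0,"rx":0,"ry":0,"rz":0,"hand":0.45},{"dx":0,"dy":0,"dz":0,"rx":0,"ry":0,"rz":0,"hand":0.45},{"dx":0,"dy":0,"dz":0,"rx":0,"ry":0,"rz":0,"hand":0.45}]}}

```text
time_s: 19.95
position: [0.5004, -0.1466, 0.1203]
eef_rot: [-0.645, 1.823, -1.83]
ft_force: [-1.5, -1.5, 5.7]
width: 0.0468
```

>>> {"fn": "send_rows", "kwargs": {"series": [{"dx":0,"dy":0,"dz":1,"rx":0,"ry":0,"rz":0,"hand":0.45},{"dx":0,"dy":0,"dz":3,"rx":0,"ry":0,"rz":0,"hand":0.45},{"dx":0,"dy":0,"dz":6,"rx":0,"ry":0,"rz":0,"hand":0.45},{"dx":0,"dy":0,"dz":9,"rx":0,"ry":0,"rz":0,"hand":0.45},{"dx":-0.6,"dy":-2,"dz":10,"rx":0,"ry":0,"rz":0,"hand":0.45},{"dx":-1.6,"dy":-5,"dz":10,"rx":0,"ry":0,"rz":0,"hand":0.45},{"dx":-2.7,"dy":-8.5,"dz":10,"rx":0,"ry":0,"rz":0,"hand":0.45},{"dx":-3.8,"dy":-12,"dz":10,"rx":0,"ry":0,"rz":0,"hand":0.45},{"dx":-4.6,"dy":-14.2,"dz":10,"rx":0,"ry":0,"rz":0,"hand":0.45},{"dx":-4.8,"dy":-15,"dz":10,"rx":0,"ry":0,"rz":0,"hand":0.45}], "squeeze": 50}}

```text
time_s: 20.95
position: [0.4499, -0.2973, 0.2176]
eef_rot: [-0.647, 1.83, -1.829]
ft_force: [1.0, -0.4, -1.9]
width: 0.0464
```

>>> {"fn": "send_rows", "kwargs": {"series": [{"dx":0,"dy":0,"dz":0,"rx":0,"ry":0,"rz":0,"hand":0.45},{"dx":0,"dy":0,"dz":0,"rx":0,"ry":0,"rz":0,"hand":0.45},{"dx":0,"dy":0,"dz":0,"rx":0,"ry":0,"rz":0,"hand":0.45}]}}

```text
time_s: 21.25
position: [0.4513, -0.2947, 0.2177]
eef_rot: [-0.649, 1.827, -1.826]
ft_force: [0.8, -0.6, -2.2]
width: 0.0468
```

```bash
python3 - <<'E'
from h import *
im,w=grab('wrist','w12');t,_=grab('scene','s12');s=read_state();print(s['position'],s['ft_force'],s['width'])
print('lr px',proj(w,[.4522,-.297,.042])-[100,0],'foot px if upright',proj(w,[*s['position'][:2],s['position'][2]-.1203])-[100,0])
x=np.hstack([im[:,100:480],cv2.resize(t[90:230,240:380],(420,420),interpolation=2)]);cv2.imwrite('pics/w12b.png',x[:,:,::-1])
E
```

```text
[ 0.4513838  -0.2948399   0.21783195] [ 0.4215948  -0.51013687 -1.40259072] 0.04676538479876154
lr px [185.63772368 191.71573591] foot px if upright [184.94754561 208.32616203]
```

View pics/w12b.png

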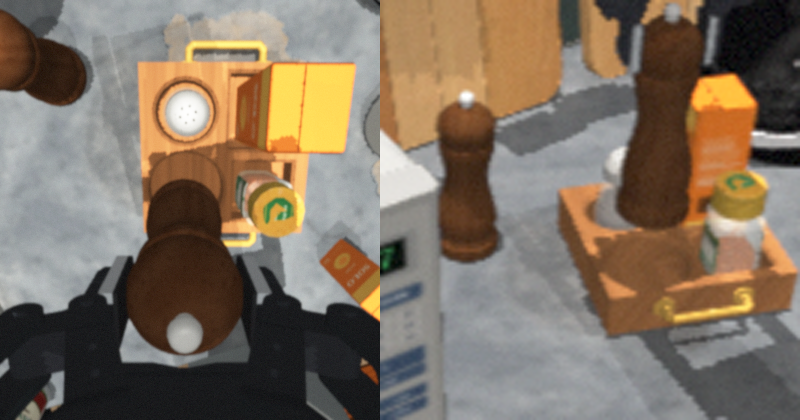

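```bash
python3 - <<'E'
from h import *
im,w=load('w12')
print(im[145:195:2,284].sum(1))
p=np.array([.4514,-.2948,.0975]);d=np.array([.63,-.777,0]);e=np.array([.777,.63,0])
for r,z,n in((.029,0,'foot base'),(.029,.01,'foot+10'),):
    P=[proj(w,p+[0,0,z]+r*(np.cos(a)*d+np.sin(a)*e)) for a in np.linspace(0,6.28,60)];P=np.array(P);print(n,P.min(0),P.max(0))
P=np.array([proj(w,np.array([.4522,-.297,.042])+.037*(np.cos(a)*d+np.sin(a)*e)) for a in np.linspace(0,6.28,60)]);print('pocket',P.min(0),P.max(0))
print('row y=200 ',im[200,235:335:2].sum(1))
E
```

```text
[440 501 426 256 266 272 300 288 292 298 278 286 291 292 291 292 276 172
 117 125 117 111 106 101  98]
foot base [249.08795091 172.60814371] [320.72901327 242.03449206]
foot+10 [247.77282819 174.56416228] [322.07164393 246.37397396]
pocket [247.43105501 152.99494651] [323.86576552 228.08645816]
row y=200  [457 463 478 472 356 278 267 232 126  97 106  88  99 103 106 103  93 113
 110  98 113  98 114 119 117 114  94  98 116 118 117 114 111 101  96 114
 107 102 111 116 126 168 186 205 238 259 272 277 273 285]
```

>>> {"fn": "send_rows", "kwargs": {"series": [{"dx":0.3,"dy":-0.4,"dz":0,"rx":0,"ry":0,"rz":0,"hand":0.45},{"dx":0.5,"dy":-0.65,"dz":-1.5,"rx":0,"ry":0,"rz":0,"hand":0.45},{"dx":0.5,"dy":-0.65,"dz":-3.5,"rx":0,"ry":0,"rz":0,"hand":0.45},{"dx":0.5,"dy":-0.65,"dz":-5,"rx":0,"ry":0,"rz":0,"hand":0.45},{"dx":0.5,"dy":-0.65,"dz":-6,"rx":0,"ry":0,"rz":0,"hand":0.45},{"dx":0.5,"dy":-0.65,"dz":-7,"rx":0,"ry":0,"rz":0,"hand":0.45},{"dx":0.5,"dy":-0.65,"dz":-7.8,"rx":0,"ry":0,"rz":0,"hand":0.45},{"dx":0.5,"dy":-0.65,"dz":-8.2,"rx":0,"ry":0,"rz":0,"hand":0.45},{"dx":0.5,"dy":-0.65,"dz":-8.4,"rx":0,"ry":0,"rz":0,"hand":0.45},{"dx":0.5,"dy":-0.65,"dz":-8.4,"rx":0,"ry":0,"rz":0,"hand":0.45}]}}

```text
time_s: 22.35
position: [0.4561, -0.3024, 0.134]
eef_rot: [-0.648, 1.827, -1.828]
ft_force: [0.3, -0.4, -2.8]
width: 0.0467
```

>>> {"fn": "send_rows", "kwargs": {"series": [{"dx":0,"dy":0,"dz":-0.15,"rx":0,"ry":0,"rz":0,"hand":0.45},{"dx":0,"dy":0,"dz":-0.15,"rx":0,"ry":0,"rz":0,"hand":0.45}]}}

```text
time_s: 22.55
position: [0.4562, -0.3024, 0.1327]
eef_rot: [-0.648, 1.827, -1.828]
ft_force: [0.5, 1.0, -2.5]
width: 0.0468
```

>>> {"fn": "send_rows", "kwargs": {"series": [{"dx":0,"dy":0,"dz":-0.1,"rx":0,"ry":0,"rz":0,"hand":0.45},{"dx":0,"dy":0,"dz":-0.2,"rx":0,"ry":0,"rz":0,"hand":0.45},{"dx":0,"dy":0,"dz":-0.2,"rx":0,"ry":0,"rz":0,"hand":0.45}]}}

```text
time_s: 22.85
position: [0.457, -0.3032, 0.1325]
eef_rot: [-0.647, 1.824, -1.83]
ft_force: [-1.5, 0.9, 5.1]
width: 0.0466
```

>>> {"fn": "send_rows", "kwargs": {"series": [{"dx":0,"dy":0,"dz":0.1,"rx":0,"ry":0,"rz":0,"hand":0.65},{"dx":0,"dy":0,"dz":0.1,"rx":0,"ry":0,"rz":0,"hand":0.8},{"dx":0,"dy":0,"dz":0.1,"rx":0,"ry":0,"rz":0,"hand":1},{"dx":0,"dy":0,"dz":0.5,"rx":0,"ry":0,"rz":0,"hand":1},{"dx":0,"dy":0,"dz":3,"rx":0,"ry":0,"rz":0,"hand":1},{"dx":0,"dy":0,"dz":7,"rx":0,"ry":0,"rz":0,"hand":1},{"dx":0,"dy":0,"dz":11,"rx":0,"ry":0,"rz":0,"hand":1},{"dx":-2,"dy":1,"dz":15,"rx":0,"ry":0,"rz":0,"hand":1},{"dx":-4,"dy":3,"dz":19,"rx":0,"ry":0,"rz":0,"hand":1},{"dx":-6,"dy":5,"dz":22,"rx":0,"ry":0,"rz":0,"hand":1}]}}

```text
time_s: 23.85
position: [0.3956, -0.252, 0.3535]
eef_rot: [-0.646, 1.825, -1.83]
ft_force: [1.0, -0.5, 0.0]
width: 0.0856
```

>>> {"fn": "send_rows", "kwargs": {"series": [{"dx":-1,"dy":1,"dz":1,"rx":0,"ry":0,"rz":0,"hand":1},{"dx":-1,"dy":1,"dz":1,"rx":0,"ry":0,"rz":0,"hand":1},{"dx":-1,"dy":1,"dz":1,"rx":0,"ry":0,"rz":0,"hand":1}]}}

```text
time_s: 24.15
position: [0.386, -0.2423, 0.3601]
eef_rot: [-0.648, 1.827, -1.828]
ft_force: [-0.7, -0.2, 0.1]
width: 0.0849
```

```bash
python3 - <<'E'
from h import *
im,w=grab('wrist','w13');t,s_=grab('scene','s13');s=read_state();print(s['position'],s['ft_force'],s['width'])
for n,p in dict(mill=(.4522,-.297,.179),jar=(.3947,-.3435,.108),sh=(.4987,-.3545,.1)).items(): print(n,'exp top px w',proj(w,p),'scene',proj(s_,p))
x=np.hstack([cv2.resize(im,(400,300),interpolation=3)[:,:],cv2.resize(t[80:320,210:450],(400,400),interpolation=2)[:300]]);
x=np.vstack([x,np.hstack([cv2.resize(im[0:210,150:430],(400,300)),cv2.resize(t[90:210,270:430],(400,300),interpolation=2)])])
cv2.imwrite('pics/w13b.png',x[:,:,::-1])
E
```

```text
[ 0.38599337 -0.24240794  0.3586036 ] [-0.03541986  0.23397429 -0.00582819] 0.08543216388022061
mill exp top px w [266.33794106 103.26819873] scene [333.14205932 127.39940574]
jar exp top px w [335.48087352 106.72956223] scene [360.00820096 150.15595376]
sh exp top px w [269.25449991  35.58043035] scene [320.74959559 140.23348299]
```

View pics/w13b.png

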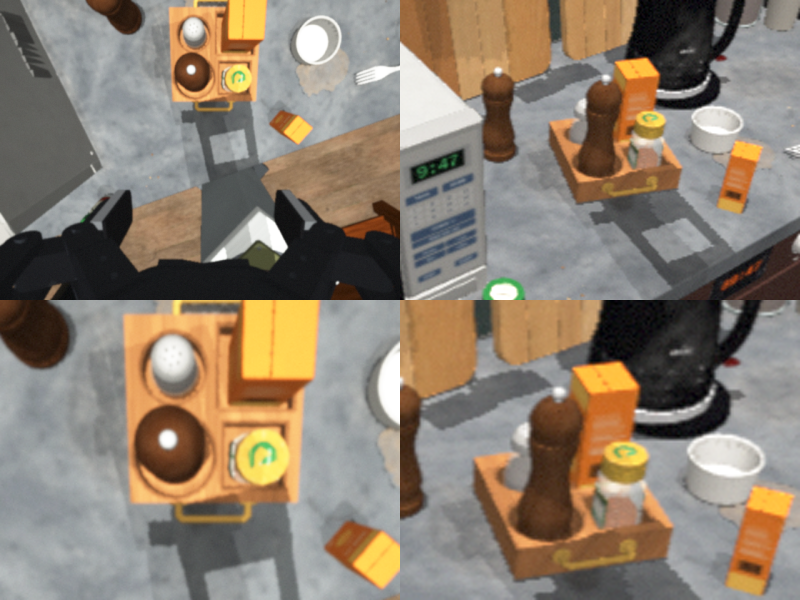

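All four are down in their pockets and upright. The mill's ball shows at wrist px (268,97), against (266,103) expected for an upright, seated mill. Both look-alikes and the two items to be left are standing.

```bash
python3 -c "
from h import *
print(ctrl.job_done())"
```

```text
the job is handed in; nothing more can be done
None
```

The salt shaker, square jar, carton and tall pepper mill are each standing in their own pocket. I handed the job in at about 24 s on the robot's clock, with the gripper open and well clear.

- **Seating:** The jar and mill met the pocket floor within about 1 mm of the expected height. The shaker and carton reached theirs with only faint contact force. All four look upright and fully down in the final wrist and scene pictures.
- **Left alone:** The short mill and the small look-alike carton are standing where they were. I didn't touch the round jar, and its cap shows in the last scene picture.
- **Mended along the way:**
  - The shaker's first grip was too high, on its narrowing shoulder, so I gripped it again about 1 cm lower.
  - The pepper mill hung with its foot about 5 mm off, so I corrected for that before lowering it.
- **Small disagreements:** The jar's cap measured about 5 mm from its pocket centre and the mill's ball about 4 mm from its expected place. Both are within the pocket clearance.

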